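# Build and glaze a slider burger at the catering stand

### The arm

A 6-joint arm with a two-finger parallel gripper is mounted at the origin on the work surface. World frame = base frame: x ahead of the robot, y to its left, z up, the work surface at z = 0. Lengths are in m, angles in rad, forces in N, time in s.
With the tool pointing down it reaches from about 0.3 to 0.75 m from the base axis. Payload 8.5 kg.
Tool frame: the origin (TCP) lies at the very end of the fingers, on their centre line; the grasp point (between the pads) lies behind it (grasp_offset is the z of the grasp point in the tool frame, in m); z points along the fingers, y is the direction in which the jaws open and shut (so a half turn about z gives the same grasp; the last joint's range is limited). The gripper opens to 88 mm and grips with 3 to 60 N. Pads are 18 mm wide; open, the fingers measure 123 mm over their backs; the gripper's body (75 mm by 187 mm) begins 45 mm behind the grasp point.
Start: joints at [-1.509, 0.381, 1.297, -0, 1.464, -0.215], TCP at [0.15, -0.529, 0.239] pointing down, gripper open.
Joint ranges: [-3.11, 3.11], [-0.89, 2.33], [0.22, 2.48], [-1.42, 4.56], [0.17, 2.85], [-2.88, 2.88]. Speed limits (rad/s): [2.39, 2.39, 3.14, 3.14, 3.14, 3.14].

### API

Orientations are given as a rotation vector (axis times angle).
In Python, from workcell import read_state, camera, finish_job, grasp_offset gives the robot as it stands. The module is installed in compiled form; this text tells all that it offers.
- The arm moves only by the shell command python3 -m crank 'ROWS' [FORCE]. ROWS is JSON, a list of rows, each a list of 3 entries, a list of its own where there are three numbers: the shift along the tool's x, y, z each as a share of 30 mm, from -1 to 1, then the turn about the tool's z as a share of 6 degrees, from -1 to 1, then the closure, from -1 (fully open) to 1 (shut), so that 0 is half open. In form: [[[x, y, z], roll, gripper], ...]. A call has 1 to 10 rows; each row shifts and turns the commanded pose from where the row before left it, along the tool's axes as they then stand; what a row does not reach is not made up. A row lasts 1/12 s, in which the tool goes at most 41.7 mm and 7.16 degrees, less where a joint would pass 70% of its speed; a pose out of reach is approached as far as the arm can. A call with a number of a shift or a turn outside -1 to 1 is refused whole. A call with a gripper value outside its range is refused whole. The fingers move at their own pace and stop on an object; FORCE is the grip in N (left out, the last holds). Time passes only in rows, so rows that do not move let the fingers close. It gives the time, the measured TCP pose, the force and the opening at its end, in the units of the state.
- read_state(): the state, without advancing time (a new reading comes with each control period).
- camera(name): name is "side" or "top"; returns a dict with "image" (420x560x3 uint8, red, green, blue), "z_map" (420x560 float32, m along the optical axis (not along the pixel's ray), 0 where there is no reading), "intrinsics" (3x3 intrinsics, pixels), "k1" (the pictures are not rectified: a ray, as slopes to the right and down, at radius r is drawn at 1 + k1 r^2 times it, then the intrinsics apply), "extrinsics" (4x4, takes a point from camera to world coordinates). Camera axes: x right, y down, z forward; pixel columns grow to the right and rows downward; lengths in m; the calibration is good to about 2 mm. A picture is of the moment at which its call begins.
- finish_job(): hands the job in, once; it reports no verdict.
The state is a dict: "clock": time; "joint_pos": joint angles; "qvel": joint speeds; "joint_torque": joint torques, N m; "eef_pos": TCP position; "tool_rot": TCP orientation; "wrist_force": force on the tool from outside, world axes, zero at the start; "torque": the same for the moment, N m; "finger_gap": opening from 0.0 (shut) to 1.0 (fully open).
Only numpy, scipy, OpenCV 4.12 (cv2) and the standard library are available. Lean on these libraries where they do the work, as an engineer would, in place of code of your own. Each camera call takes 0.05 s, during which the arm holds its last target. There are 200 camera calls.

### The job

Build one slider burger as a neat, centred, level stack on the white plate: the bun heel first, then every patty that lies on the griddle (in any order). Then press the black cap of the glaze spray bottle beside the plate fully down and let it spring back up, and only after that lay on the cheese round and last the bun crown, dome up. Leave the other things on the table where they are.

Things in the scene. Friction and masses are not known exactly. Their poses are not given: they have to be found in the camera images.
- station: dark wooden serving board, 320 x 160 x 12 mm, fixed; origin at the centre of its underside, its x axis runs along its length from the plate towards the spray bottle. It carries the white plate (80 mm from its centre towards -x) and the spray bottle (85 mm towards +x). The bottle is red with a yellow band and white shoulder, 60 mm in diameter, and with its cap 193 mm tall above the board, axis 165 mm from the plate's centre
- plate_top (a point): centre of the top face of the flat, rimless white plate, 124 mm in diameter and 10 mm thick, fixed on the serving board; its top is 22 mm above the table; z is up
- cap_top (a point): centre of the top of the spray bottle's black cap (34 mm in diameter, flat top, 205 mm above the table when up); it moves down with the cap; a small orange nozzle points from the cap to the plate
- spray_cap (a joint): how far the sprung cap is pressed down, in m: 0 is up, 0.010 is fully down; it starts to give at 2.4 N and takes about 8 N to press fully; it springs back when let go
- griddle: flat aluminium griddle plate with dark end handles flush with it, 300 x 250 x 12 mm, fixed, no rim; origin at the centre of its underside, its top 12 mm above the table; x along the 300 mm side
- bun_board: mid-brown wooden board, 300 x 150 x 12 mm, fixed, top 12 mm above the table; origin at the centre of its underside, x along its length; the heel, cheese and crown start in a row along it
- heel_mid (a point): bun heel: rigid pale cream disc, 64 mm in diameter, 20 mm thick, about 60 g; the point is its centre, half-way up
- cheese_mid (a point): cheese round: rigid yellow disc, 64 mm in diameter, 12 mm thick, about 60 g; the point is its centre, half-way up
- crown_mid (a point): bun crown: rigid golden-brown disc, 64 mm in diameter and 28 mm high, upright-sided for the lower 16 mm and then bevelled to a 48 mm flat top, about 60 g; the point is on its axis, 14 mm above its underside; z points out of the top
- patty1_mid (a point): patty: rigid dark brown disc with three grill lines, 64 mm in diameter, 16 mm thick, about 80 g; the point is its centre, half-way up. Two to four patties are present, on the griddle
- patty2_mid (a point): patty: rigid dark brown disc with three grill lines, 64 mm in diameter, 16 mm thick, about 80 g; the point is its centre, half-way up. Two to four patties are present, on the griddle
- patty3_mid (a point): patty: rigid dark brown disc with three grill lines, 64 mm in diameter, 16 mm thick, about 80 g; the point is its centre, half-way up. Two to four patties are present, on the griddle
- patty4_mid (a point): patty: rigid dark brown disc with three grill lines, 64 mm in diameter, 16 mm thick, about 80 g; the point is its centre, half-way up. Two to four patties are present, on the griddle
- red_squeeze: red squeeze bottle, 56 mm in diameter, 180 mm tall, bystander; origin at the centre of its underside
- brown_squeeze: brown squeeze bottle with white top, 56 mm in diameter, 180 mm tall, bystander; origin at the centre of its underside
- dip_cup: small empty blue cup, 44 mm in diameter, 30 mm tall, standing on the serving board between plate and bottle, off to one side; bystander; origin at the centre of its underside
- relish_jar: green jar, 64 mm in diameter, 90 mm tall, bystander; origin at the centre of its underside
- spoon: serving spoon, 240 mm long, lying at the far edge of the table, bystander; origin under its middle
- fuel_tin: squat tin, 80 mm in diameter, 70 mm tall, bystander; origin at the centre of its underside
Mind the look-alikes: they are no part of the job. What is shaped like the part that bears heel_mid but green or purple is not meant. What is shaped like the part that bears patty2_mid but pink is not meant.

How it is judged:
By the outcome, as a careful person would: the job done as asked, in the order asked, and still so for the second after the job is handed in, with the robot touching nothing.
Of patty1, patty2, patty3, patty4 only 2 to 4 are there at a start; the rules pass over those that are not, and their reading is None.
At some moment in a run one of crown, cheese may be knocked a few centimetres aside while the robot is not near it.
Once in a run the grip may slacken for a moment while it holds something.
It also fails if it takes over 210 s, if anything falls off the work surface, if the arm or the gripper's body presses on something with over 40 N, if the wrist force passes 120 N, or if a joint passes its speed limit or range.

## Working session

There is one attempt and no reset: what is moved stays moved. The work goes in short steps, Python scripts to look and compute and a shell command to move; the robot and the scene stay as the last step left them, time stands still between calls to the robot, and variables do not carry over. Pictures are saved under pics/ and viewed, about 12 in all and at most 16, crops included, and the job is handed in when it is done.

```bash
mkdir -p pics; cat > h.py <<'E'
import numpy as np, cv2
from workcell import read_state, camera, finish_job, grasp_offset
def snap(n,f=None):
    c=camera(n)
    if f: cv2.imwrite(f'pics/{f}.png',c['image'][:,:,::-1])
    return c
E
python3 - <<'E'
from h import *
print(read_state(),grasp_offset)
a=snap('side');b=snap('top')
for c in(a,b): print(c['intrinsics'],c['k1'],c['extrinsics'])
cv2.imwrite('pics/s0.png',a['image'][:,:,::-1]);cv2.imwrite('pics/t0.png',b['image'][:,:,::-1])
E
```

```text
{'clock': 0.0, 'joint_pos': array([-1.50926913e+00,  3.81180061e-01,  1.29822627e+00,  3.99685762e-05,
        1.46359083e+00, -2.15242550e-01]), 'qvel': array([ 0.00053971, -0.00085566, -0.00104163, -0.00133213,  0.00089019,
        0.00081415]), 'joint_torque': array([-3.60015074e-04, -4.37931383e+01, -2.24557579e+01,  7.13204057e-02,
        3.53066158e-02, -1.24743087e-04]), 'eef_pos': array([ 0.15030849, -0.5287851 ,  0.23815796]), 'tool_rot': array([-3.11017627e+00, -4.33163185e-01, -2.31526063e-04]), 'wrist_force': array([ 0.32836224, -0.65324405, -0.41903425]), 'torque': array([ 0.07183223,  0.01000483, -0.01716383]), 'finger_gap': 1.0041634386997678} -0.0187
[[426.74469868   0.         280.51712553]
 [  0.         426.74469868 215.20444783]
 [  0.           0.           1.        ]] -0.1205038705368981 [[-0.98232066 -0.13566336  0.12900222  0.37223574]
 [-0.18718881  0.70243431 -0.68669235  0.7265865 ]
 [ 0.0025434  -0.69869986 -0.7154104   0.88162264]
 [ 0.          0.          0.          1.        ]]
[[419.68151038   0.         275.85217883]
 [  0.         419.68151038 210.61766322]
 [  0.           0.           1.        ]] 0.025984060358460053 [[ 0.02323157 -0.99187838  0.12505032  0.38255821]
 [-0.99968817 -0.02419383 -0.00618161  0.02882965]
 [ 0.00915685 -0.12486772 -0.99213114  1.24276139]
 [ 0.          0.          0.          1.        ]]
```

View pics/s0.png

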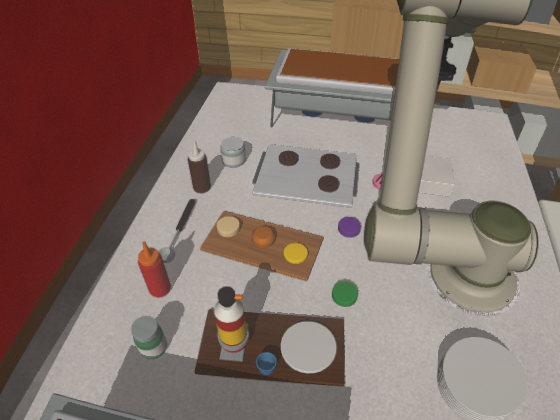

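View pics/t0.png

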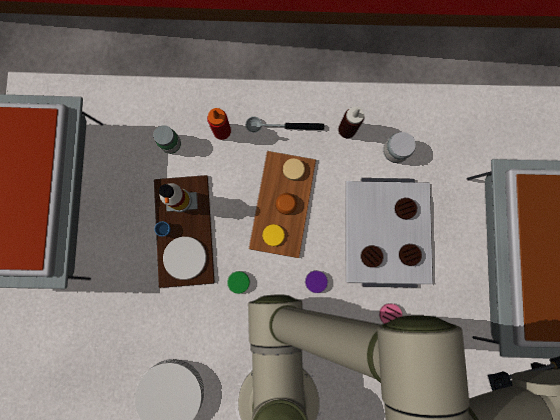

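Top view: heel (293,169), crown (286,204), cheese (273,235), three patties (406,208), (410,254), (372,256), plate (185,258), cap (~167,190); the pink patty and green/purple discs are decoys. The side view agrees: three patties on the griddle.

```bash
cat >> h.py <<'E'
def cloud(c):
    K=c['intrinsics'];z=c['z_map'].astype(float);h,w=z.shape
    u,v=np.meshgrid(np.arange(w),np.arange(h))
    p=np.stack([u,v],-1).reshape(-1,1,2).astype(float)
    n=cv2.undistortPoints(p,K,np.array([c['k1'],0,0,0,0.])).reshape(h,w,2)
    P=np.stack([n[...,0]*z,n[...,1]*z,z],-1)@c['extrinsics'][:3,:3].T+c['extrinsics'][:3,3]
    P[z==0]=np.nan
    return P
def top_face(c,seedxy,R=0.05,zmin=0.016,band=0.004,P=None):
    """centre of the flat top nearest seedxy (world), points above zmin"""
    P=cloud(c) if P is None else P
    m=(np.hypot(P[...,0]-seedxy[0],P[...,1]-seedxy[1])<R)&(P[...,2]>zmin)
    if m.sum()<20: return None
    zt=np.percentile(P[m][:,2],85); t=m&(abs(P[...,2]-zt)<band)
    Q=P[t]; (x,y),r=cv2.minEnclosingCircle(Q[:,:2].astype(np.float32))
    return np.r_[Q.mean(0),x,y,r,t.sum()].round(4)
def hue(c,seed,P,R=.06):
    m=(np.hypot(P[...,0]-seed[0],P[...,1]-seed[1])<R)
    return cv2.cvtColor(c['image'],cv2.COLOR_RGB2HSV),m
E
python3 - <<'E'
from h import *
a=snap('side');b=snap('top');A=cloud(a);B=cloud(b)
for n,(u,v) in dict(heel=(293,169),crown=(286,204),cheese=(273,235),p1=(406,208),p2=(410,254),p3=(372,256),plate=(185,258),cap=(167,188),green=(238,282),purple=(316,281)).items():
    s=B[v,u]; R=.075 if n=='plate' else .042; 
    zm=.18 if n=='cap' else (.016 if n in('plate','green','purple') else .018)
    print(n,s.round(3)); 
    for c,P in((b,B),(a,A)): print('   ',top_face(c,s[:2],R,zm,P=P))
# boards: brown/grey orientation
for n,uv in dict(griddle=(390,230),bunb=(300,230)).items():
    s=B[uv[1],uv[0]];print(n,s)
hsv=cv2.cvtColor(b['image'],cv2.COLOR_RGB2HSV)
for n,uv in dict(serv=(205,200),bunb=(295,225)).items(): print(n,hsv[uv[1],uv[0]],B[uv[1],uv[0]])
# serving board corners (top)
for uv in((155,179),(208,177),(214,284),(160,287)): print(B[uv[1],uv[0]].round(3))
E
```

```text
heel [ 0.66  -0.026  0.033]
    [ 6.622e-01 -2.690e-02  3.320e-02  6.617e-01 -2.610e-02  3.170e-02
  2.560e+02]
    [ 6.613e-01 -2.610e-02  3.220e-02  6.610e-01 -2.810e-02  3.310e-02
  2.920e+02]
crown [ 0.554 -0.008  0.039]
    [ 5.590e-01 -8.200e-03  4.020e-02  5.594e-01 -7.700e-03  2.820e-02
  2.140e+02]
    [ 5.573e-01 -6.900e-03  4.000e-02  5.573e-01 -7.200e-03  2.730e-02
  2.160e+02]
cheese [0.464 0.028 0.026]
    [4.654e-01 2.930e-02 2.540e-02 4.656e-01 2.860e-02 3.140e-02 2.710e+02]
    [4.646e-01 2.770e-02 2.420e-02 4.636e-01 2.770e-02 3.370e-02 3.420e+02]
p1 [ 0.552 -0.358  0.03 ]
    [ 5.535e-01 -3.593e-01  2.890e-02  5.530e-01 -3.596e-01  3.180e-02
  2.760e+02]
    [ 5.521e-01 -3.585e-01  2.830e-02  5.519e-01 -3.588e-01  3.330e-02
  1.780e+02]
p2 [ 0.419 -0.368  0.029]
    [ 4.198e-01 -3.695e-01  2.910e-02  4.188e-01 -3.695e-01  3.160e-02
  2.730e+02]
    [ 4.162e-01 -3.685e-01  2.900e-02  4.150e-01 -3.693e-01  3.330e-02
  1.720e+02]
p3 [ 0.411 -0.258  0.029]
    [ 4.117e-01 -2.589e-01  2.910e-02  4.114e-01 -2.586e-01  3.270e-02
  2.920e+02]
    [ 4.092e-01 -2.577e-01  2.
[... 366 characters left out ...]
 5.579e-01 2.986e-01 1.750e-02 2.130e+02]
green [0.328 0.125 0.022]
    [3.284e-01 1.257e-01 2.120e-02 3.279e-01 1.256e-01 3.150e-02 2.990e+02]
    [3.268e-01 1.239e-01 2.130e-02 3.267e-01 1.235e-01 3.310e-02 4.130e+02]
purple [ 0.336 -0.099  0.023]
    [ 3.352e-01 -9.730e-02  2.140e-02  3.353e-01 -9.760e-02  3.150e-02
  2.940e+02]
    [ 3.334e-01 -9.880e-02  2.060e-02  3.341e-01 -9.970e-02  3.250e-02
  2.760e+02]
griddle [ 0.48857077 -0.31613176  0.0105437 ]
bunb [ 0.48199762 -0.05114539  0.01203648]
serv [ 16 209  33] [0.56382933 0.23101352 0.01468361]
bunb [ 13 175 112] [ 0.4962039  -0.03608143  0.01405848]
[0.624 0.382 0.011]
[ 0.636  0.228 -0.001]
[0.32  0.195 0.005]
[0.309 0.348 0.015]
```

```bash
python3 -m crank '[[[0,0,0],0.9,-1],[[0,0,0],0.9,-1],[[0,0,0],0.85,-1],[[0.8,-0.8,0],0,-1],[[0.8,-0.8,0],0,-1],[[0.8,-0.8,0],0,-1],[[0.8,-0.8,0],0,-1],[[0.8,-0.8,0],0,-1],[[0.8,-0.8,0],0,-1],[[0.8,-0.8,0],0,-1]]' 30; python3 -m crank '[[[0.8,-0.8,0],0,-1],[[0.8,-0.8,0],0,-1],[[0.8,-0.8,0],0,-1],[[0.8,-0.8,0],0,-1],[[0.8,-0.8,0],0,-1],[[0.8,-0.8,0],0,-1],[[0.8,-0.8,0],0,-1],[[0.8,-0.8,0],0,-1],[[0.8,-0.8,0],0,-1],[[0.8,-0.8,0],0,-1]]'; python3 -m crank '[[[0.8,-0.8,0.3],0,-1],[[0.8,-0.8,0.3],0,-1],[[0.8,-0.8,0.3],0,-1],[[0.8,-0.8,0.3],0,-1],[[0,0,0],0,-1],[[0,0,0],0,-1]]'
```

```text
clock: 1.03
eef_pos: [0.3193, -0.3598, 0.2387]
tool_rot: [-3.141, 0.002, 0.0]
wrist_force: [1.6, -0.3, 0.0]
finger_gap: 1.001
clock: 1.87
eef_pos: [0.5595, -0.1198, 0.2386]
tool_rot: [-3.141, 0.001, 0.0]
wrist_force: [-0.4, -0.8, -0.6]
finger_gap: 1.0
clock: 2.37
eef_pos: [0.6549, -0.0241, 0.2013]
tool_rot: [-3.141, -0.002, 0.003]
wrist_force: [-0.8, -0.5, -0.3]
finger_gap: 0.999
```

```bash
python3 -m crank '[[[0.2,0.1,0.9],0,-1],[[0,0,0.9],0,-1],[[0,0,0.9],0,-1],[[0,0,0.9],0,-1],[[0,0,0.9],0,-1],[[0,0,0.8],0,-1],[[0,0,0.5],0,-1],[[0,0,0.33],0,-1],[[0,0,0],0,-1],[[0,0,0],0,-1]]'; python3 -m crank '[[[0,0,0],0,1],[[0,0,0],0,1],[[0,0,0],0,1],[[0,0,0],0,1],[[0,0,0],0,1],[[0,0,0],0,1],[[0,0,0],0,1],[[0,0,0],0,1],[[0,0,0],0,1],[[0,0,0],0,1]]' 30
```

```text
clock: 3.2
eef_pos: [0.6608, -0.0291, 0.0197]
tool_rot: [3.141, -0.002, 0.001]
wrist_force: [-0.0, 0.3, 0.7]
finger_gap: 0.998
clock: 4.03
eef_pos: [0.6609, -0.0285, 0.0196]
tool_rot: [3.141, -0.001, 0.002]
wrist_force: [-1.8, -0.3, 5.6]
finger_gap: 0.72
```

```bash
python3 -m crank '[[[0,0,-0.5],0,1],[[0,0,-0.9],0,1],[[0,0,-0.9],0,1],[[0,0,-0.9],0,1],[[-0.8,0,-0.6],0,1],[[-0.9,0,0],0,1],[[-0.9,0,0],0,1],[[-0.9,0,0],0,1],[[-0.9,-0.5,0],0,1],[[-0.9,-0.7,0],0,1]]'; python3 -m crank '[[[-0.6,-0.9,0],0,1],[[-0.6,-0.9,0],0,1],[[-0.6,-0.9,0],0,1],[[-0.6,-0.9,0],0,1],[[-0.6,-0.9,0],0,1],[[-0.6,-0.9,0],0,1],[[0,-0.9,0],0,1],[[0,-0.9,0],0,1],[[0,-0.9,0],0,1],[[0,-0.9,0],0,1]]'; python3 -m crank '[[[0,0,0],0,1],[[0,0,0],0,1],[[0,0,0],0,1]]'
```

```text
clock: 4.87
eef_pos: [0.5003, 0.0071, 0.1327]
tool_rot: [3.141, -0.004, -0.0]
wrist_force: [-0.4, -0.2, 0.0]
finger_gap: 0.719
clock: 5.7
eef_pos: [0.3935, 0.2792, 0.1329]
tool_rot: [3.142, -0.001, 0.0]
wrist_force: [0.6, -0.5, -0.4]
finger_gap: 0.715
clock: 5.95
eef_pos: [0.3936, 0.2774, 0.1326]
tool_rot: [3.141, -0.001, -0.001]
wrist_force: [0.7, 0.7, -0.5]
finger_gap: 0.714
```

```bash
python3 -m crank '[[[0,-0.22,0.5],0,1],[[0,0,0.9],0,1],[[0,0,0.9],0,1],[[0,0,0.7],0,1],[[0,0,0.25],0,1],[[0,0,0.1],0,1],[[0,0,0],0,1],[[0,0,0],0,1]]'; python3 - <<'E'
from h import *
a=snap('side','s1')
cv2.imwrite('pics/s1.png',cv2.resize(a['image'][260:420,160:400,::-1],None,fx=3,fy=3))
E
```

```text
clock: 6.62
eef_pos: [0.3945, 0.2843, 0.0333]
tool_rot: [-3.141, 0.002, -0.002]
wrist_force: [-0.5, -0.2, 0.5]
finger_gap: 0.719
```

View pics/s1.png

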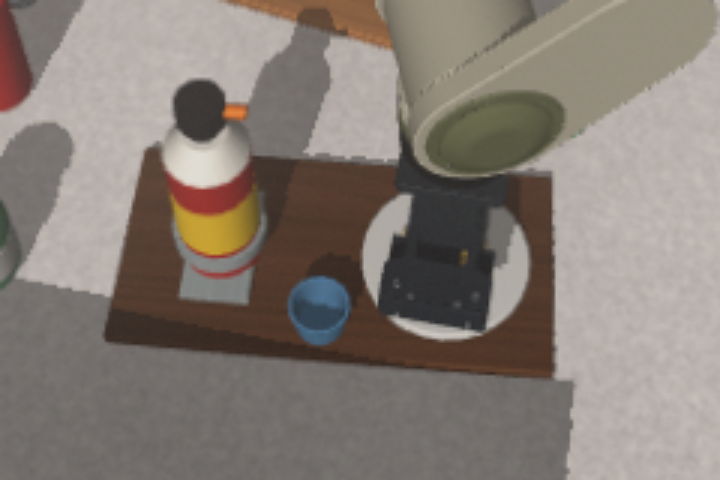

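The side crop shows the gripper centred over the plate, with cup and bottle clear.

```bash
python3 -m crank '[[[0,0,0.07],0,1],[[0,0,0.03],0,1],[[0,0,0],0,1],[[0,0,0],0,1]]'; python3 -m crank '[[[0,0,0],0,0.3],[[0,0,0],0,-1],[[0,0,0],0,-1],[[0,0,0],0,-1],[[0,0,0],0,-1],[[0,0,0],0,-1],[[0,0,0],0,-1],[[0,0,-0.4],0,-1],[[0,0,-0.8],0,-1],[[0,0,-0.9],0,-1]]';  python3 -m crank '[[[0,0,-0.8],0,-1],[[0,0.9,-0.6],0,-1],[[0,0.9,0],0,-1],[[0,0.9,0],0,-1],[[0,0.9,0],0,-1],[[0,0.9,0],0,-1],[[0,0.9,0],0,-1],[[0,0.9,0],0,-1],[[0,0.9,0],0,-1],[[0,0.9,0],0,-1]]'; python3 - <<'E'
from h import *
for n in('side','top'):
    c=snap(n,n+'2');P=cloud(c)
    print(n,top_face(c,(.394,.284),.05,.03,P=P))
    for s in((.558,-.0075),(.465,.0285)): print(top_face(c,s,.042,.018,P=P))
E
```

```text
clock: 7.0
eef_pos: [0.394, 0.2844, 0.0296]
tool_rot: [-3.141, 0.001, -0.001]
wrist_force: [0.5, 0.1, 2.3]
finger_gap: 0.716
clock: 7.83
eef_pos: [0.3932, 0.2841, 0.0923]
tool_rot: [3.14, -0.001, -0.004]
wrist_force: [0.4, -0.2, -0.7]
finger_gap: 1.001
clock: 8.67
eef_pos: [0.3934, 0.0401, 0.1344]
tool_rot: [3.142, -0.001, 0.0]
wrist_force: [0.5, 0.6, 0.5]
finger_gap: 1.003
side [3.940e-01 2.856e-01 4.310e-02 3.939e-01 2.847e-01 3.210e-02 5.840e+02]
[ 5.575e-01 -6.600e-03  3.990e-02  5.597e-01 -9.000e-03  2.780e-02
  2.190e+02]
[4.644e-01 2.770e-02 2.420e-02 4.655e-01 2.760e-02 3.310e-02 3.380e+02]
top [3.961e-01 2.856e-01 4.330e-02 3.957e-01 2.860e-01 3.160e-02 3.000e+02]
[ 5.584e-01 -7.500e-03  4.090e-02  5.586e-01 -7.200e-03  2.650e-02
  1.870e+02]
[4.310e-01 3.620e-02 4.052e-01 4.330e-01 3.500e-02 2.580e-02 4.700e+01]
```

```bash
python3 -m crank '[[[0.1,1,0],0,-1],[[0.1,1,0],0,-1],[[0.1,1,0],0,-1],[[0.1,1,0],0,-1],[[0.1,1,0],0,-1],[[0.07,1,0],0,-1],[[0,1,0],0,-1],[[0,1,0],0,-1],[[0,1,0],0,-1],[[0,0.9,0],0,-1]]';  python3 -m crank '[[[0,0,0.6],0,-1],[[0,0,0.9],0,-1],[[0,0,0.9],0,-1],[[0,0,0.7],0,-1],[[0,0,0.4],0,-1],[[0,0,0.15],0,-1],[[0,0,0],0,-1],[[0,0,0],0,-1]]'
```

```text
clock: 9.6
eef_pos: [0.4108, -0.2567, 0.1343]
tool_rot: [-3.141, 0.001, -0.0]
wrist_force: [0.2, 0.4, 0.3]
finger_gap: 1.005
clock: 10.27
eef_pos: [0.4111, -0.2555, 0.0253]
tool_rot: [3.141, -0.0, 0.001]
wrist_force: [-0.1, 0.1, -0.8]
finger_gap: 1.001
```

```bash
python3 -m crank '[[[0,0.1,0.24],0,-1],[[0,0,0],0,-1],[[0,0,0],0,1],[[0,0,0],0,1],[[0,0,0],0,1],[[0,0,0],0,1],[[0,0,0],0,1],[[0,0,0],0,1],[[0,0,0],0,1],[[0,0,0],0,1]]' 30; python3 -m crank '[[[0,0,0],0,1],[[0,0,-0.3],0,1],[[0,0,-0.7],0,1],[[0,0,-0.9],0,1],[[0,0,-0.9],0,1],[[0,0,-0.9],0,1],[[0,-0.5,-0.2],0,1],[[0,-0.9,0],0,1],[[0,-0.9,0],0,1],[[0,-0.9,0],0,1]]'
```

```text
clock: 11.1
eef_pos: [0.4107, -0.2587, 0.0178]
tool_rot: [3.141, -0.001, 0.0]
wrist_force: [-0.8, 1.5, 4.2]
finger_gap: 0.718
clock: 11.93
eef_pos: [0.4098, -0.1606, 0.1342]
tool_rot: [-3.141, 0.002, 0.002]
wrist_force: [0.6, -0.1, -0.1]
finger_gap: 0.716
```

```bash
python3 -m crank '[[[-0.1,-0.9,0],0,1],[[-0.1,-0.9,0],0,1],[[-0.1,-0.9,0],0,1],[[-0.1,-0.9,0],0,1],[[-0.1,-0.9,0],0,1],[[0,-0.9,0],0,1],[[0,-0.9,0],0,1],[[0,-0.9,0],0,1],[[0,-0.9,0],0,1],[[0,-0.9,0],0,1]]'; python3 -m crank '[[[0,-0.9,0],0,1],[[0,-0.9,0],0,1],[[0,-0.9,0],0,1],[[0,-0.9,0],0,1],[[0,-0.9,0],0,1],[[0,-0.9,0],0,1],[[0,-0.5,0],0,1],[[0,0,0.5],0,1],[[0,0,0.8],0,1],[[0,0,0]  ,0,1]]'; python3 -m crank '[[[0,0,0],0,1],[[0,0,0],0,1]]'
```

```text
clock: 12.77
eef_pos: [0.3944, 0.1093, 0.1341]
tool_rot: [-3.141, 0.001, 0.003]
wrist_force: [0.4, -0.2, -0.2]
finger_gap: 0.716
clock: 13.6
eef_pos: [0.393, 0.2841, 0.0922]
tool_rot: [3.139, 0.0, -0.011]
wrist_force: [-1.3, -0.3, -2.1]
finger_gap: 0.716
clock: 13.77
eef_pos: [0.3958, 0.2845, 0.0962]
tool_rot: [-3.141, 0.001, 0.0]
wrist_force: [-0.2, 0.2, -0.5]
finger_gap: 0.715
```

```bash
python3 -m crank '[[[0,0,0.6],0,1],[[0,0,0.6],0,1],[[0,0,0.25],0,1],[[0,0,0.1],0,1],[[0,0,0],0,1],[[0,0,0],0,1]]'
```

```text
clock: 14.27
eef_pos: [0.3964, 0.2845, 0.05]
tool_rot: [-3.141, 0.001, -0.002]
wrist_force: [0.1, -0.9, -1.0]
finger_gap: 0.715
```

```bash
python3 -m crank '[[[-0.05,0,0.05],0,1],[[0,0,0.02],0,1],[[0,0,0],0,1],[[0,0,0],0,1]]';  python3 -m crank '[[[0,0,0],0,0.3],[[0,0,0],0,-1],[[0,0,0],0,-1],[[0,0,0],0,-1],[[0,0,0],0,-1],[[0,0,0],0,-1],[[0,0,0],0,-1],[[0,0,-0.4],0,-1],[[0,0,-0.8],0,-1],[[0,0,-0.9],0,-1]]';  python3 -m crank '[[[0,0,-0.4],0,-1],[[0,0.9,-0.2],0,-1],[[0,0.9,0],0,-1],[[0,0.9,0],0,-1],[[0,0.9,0],0,-1],[[0,0.9,0],0,-1],[[0,0.9,0],0,-1],[[0,0.9,0],0,-1],[[0,0.9,0],0,-1],[[0,0.9,0],0,-1]]'; python3 - <<'E'
from h import *
for n in('side','top'):
    c=snap(n);P=cloud(c)
    print(n,top_face(c,(.394,.284),.05,.03,P=P))
    for s in((.418,-.369),(.553,-.359)): print(top_face(c,s,.042,.018,P=P))
E
```

```text
clock: 14.6
eef_pos: [0.3946, 0.2845, 0.0478]
tool_rot: [-3.141, 0.001, -0.001]
wrist_force: [-1.9, 0.0, 5.8]
finger_gap: 0.717
clock: 15.43
eef_pos: [0.3938, 0.2841, 0.11]
tool_rot: [3.14, -0.001, -0.005]
wrist_force: [-0.2, 0.9, 0.2]
finger_gap: 0.997
clock: 16.27
eef_pos: [0.3941, 0.0401, 0.1281]
tool_rot: [3.142, -0.001, 0.0]
wrist_force: [0.4, 0.8, 0.9]
finger_gap: 1.003
side [3.935e-01 2.861e-01 5.900e-02 3.935e-01 2.850e-01 3.190e-02 6.010e+02]
None
[ 5.524e-01 -3.571e-01  2.860e-02  5.535e-01 -3.587e-01  3.490e-02
  1.700e+02]
top [3.951e-01 2.860e-01 5.970e-02 3.954e-01 2.863e-01 3.160e-02 3.020e+02]
[ 4.194e-01 -3.699e-01  2.920e-02  4.190e-01 -3.692e-01  3.150e-02
  2.790e+02]
[ 5.532e-01 -3.599e-01  2.880e-02  5.534e-01 -3.592e-01  3.180e-02
  2.800e+02]
```

```bash
python3 -m crank '[[[0.1,1,0],0,-1],[[0.1,1,0],0,-1],[[0.1,1,0],0,-1],[[0.1,1,0],0,-1],[[0.1,1,0],0,-1],[[0.1,1,0],0,-1],[[0.1,1,0],0,-1],[[0.1,1,0],0,-1],[[0,1,0],0,-1],[[0,1,0],0,-1]]';  python3 -m crank '[[[0,1,0],0,-1],[[0,1,0],0,-1],[[0,1,0],0,-1],[[0,0.65,0],0,-1],[[0,0,0.9],0,-1],[[0,0,0.9],0,-1],[[0,0,0.9],0,-1],[[0,0,0.6],0,-1],[[0,0,0.1],0,-1],[[0,0,0],0,-1]]'; python3 -m crank '[[[0,0,0],0,-1],[[0,0,0],0,-1]]'
```

```text
clock: 17.2
eef_pos: [0.4184, -0.2594, 0.128]
tool_rot: [-3.141, 0.0, 0.0]
wrist_force: [1.0, 0.5, 0.6]
finger_gap: 1.001
clock: 18.03
eef_pos: [0.4183, -0.3673, 0.0253]
tool_rot: [-3.14, 0.0, 0.002]
wrist_force: [-0.4, -0.3, -0.1]
finger_gap: 0.998
clock: 18.2
eef_pos: [0.4187, -0.3685, 0.0274]
tool_rot: [3.14, -0.001, 0.002]
wrist_force: [0.6, 0.1, -0.2]
finger_gap: 1.004
```

```bash
python3 -m crank '[[[0,0,0.31],0,-1],[[0,0,0],0,-1],[[0,0,0],0,1],[[0,0,0],0,1],[[0,0,0],0,1],[[0,0,0],0,1],[[0,0,0],0,1],[[0,0,0],0,1],[[0,0,0],0,1],[[0,0,0],0,1]]' 30; python3 -m crank '[[[0,0,0],0,1],[[0,0,-0.3],0,1],[[0,0,-0.7],0,1],[[0,0,-0.9],0,1],[[0,0,-0.9],0,1],[[0,0,-0.9],0,1],[[0,-0.5,-0.2],0,1],[[0,-0.9,0],0,1],[[0,-0.9,0],0,1],[[0,-0.9,0],0,1]]'
```

```text
clock: 19.03
eef_pos: [0.4181, -0.3683, 0.0169]
tool_rot: [3.141, -0.001, 0.0]
wrist_force: [-0.3, -0.7, 2.4]
finger_gap: 0.716
clock: 19.87
eef_pos: [0.4173, -0.2697, 0.1331]
tool_rot: [-3.14, 0.002, 0.002]
wrist_force: [0.8, -0.2, -0.4]
finger_gap: 0.714
```

```bash
python3 -m crank '[[[-0.1,-0.9,0],0,1],[[-0.1,-0.9,0],0,1],[[-0.1,-0.9,0],0,1],[[-0.1,-0.9,0],0,1],[[-0.1,-0.9,0],0,1],[[-0.1,-0.9,0],0,1],[[-0.1,-0.9,0],0,1],[[0,-0.9,0],0,1],[[0,-0.9,0],0,1],[[0,-0.9,0],0,1]]'; python3 -m crank '[[[0,-0.9,0],0,1],[[0,-0.9,0],0,1],[[0,-0.9,0],0,1],[[0,-0.9,0],0,1],[[0,-0.9,0],0,1],[[0,-0.9,0],0,1],[[0,-0.9,0],0,1],[[0,-0.9,0],0,1],[[0,-0.9,0],0,1],[[0,-0.9,0]  ,0,1]]'; python3 -m crank '[[[0,-0.4,0],0,1],[[0,0,0.4],0,1],[[0,0,0.7],0,1],[[0,0,0],0,1],[[0,0,0],0,1],[[0,0,0],0,1]]'
```

```text
clock: 20.7
eef_pos: [0.3958, -0.0, 0.1332]
tool_rot: [-3.141, 0.001, 0.002]
wrist_force: [1.0, -0.3, -1.9]
finger_gap: 0.716
clock: 21.53
eef_pos: [0.3957, 0.2694, 0.133]
tool_rot: [3.141, -0.0, -0.003]
wrist_force: [0.5, -0.1, -0.0]
finger_gap: 0.717
clock: 22.03
eef_pos: [0.3974, 0.2796, 0.1013]
tool_rot: [-3.142, 0.002, -0.0]
wrist_force: [-0.3, 0.5, -0.8]
finger_gap: 0.717
```

```bash
python3 -m crank '[[[-0.1,-0.17,0.2],0,1],[[0,0,0.6],0,1],[[0,0,0.3],0,1],[[0,0,0.1],0,1],[[0,0,0],0,1],[[0,0,0],0,1]]'
```

```text
clock: 22.53
eef_pos: [0.3947, 0.2851, 0.0651]
tool_rot: [-3.141, 0.001, -0.001]
wrist_force: [0.6, 0.1, -1.7]
finger_gap: 0.717
```

```bash
python3 -m crank '[[[0,0,0.05],0,1],[[0,0,0.03],0,1],[[0,0,0],0,1],[[0,0,0],0,1]]';  python3 -m crank '[[[0,0,0],0,0.3],[[0,0,0],0,-1],[[0,0,0],0,-1],[[0,0,0],0,-1],[[0,0,0],0,-1],[[0,0,0],0,-1],[[0,0,0],0,-1],[[0,0,-0.4],0,-1],[[0,0,-0.8],0,-1],[[0,0,-0.9],0,-1]]';  python3 -m crank '[[[0,0,0],0,-1],[[0,0.9,0],0,-1],[[0,0.9,0],0,-1],[[0,0.9,0],0,-1],[[0,0.9,0],0,-1],[[0,0.9,0],0,-1],[[0,0.9,0],0,-1],[[0,0.9,0],0,-1],[[0,0.9,0],0,-1],[[0,0.9,0],0,-1]]'; python3 - <<'E'
from h import *
for n in('side','top'):
    c=snap(n,n+'3');P=cloud(c)
    print(n,top_face(c,(.394,.284),.05,.03,P=P))
    for s in((.553,-.359),(.558,-.0075)): print(top_face(c,s,.042,.018,P=P))
E
```

```text
clock: 22.87
eef_pos: [0.3948, 0.2851, 0.0629]
tool_rot: [-3.141, 0.001, -0.002]
wrist_force: [-0.1, -1.3, 4.3]
finger_gap: 0.716
clock: 23.7
eef_pos: [0.3938, 0.2847, 0.1252]
tool_rot: [3.14, -0.001, -0.005]
wrist_force: [1.1, -0.6, 0.9]
finger_gap: 0.997
clock: 24.53
eef_pos: [0.394, 0.0407, 0.1251]
tool_rot: [-3.142, 0.001, 0.0]
wrist_force: [0.4, -0.3, 0.4]
finger_gap: 1.0
side [3.936e-01 2.868e-01 7.500e-02 3.938e-01 2.850e-01 3.200e-02 6.100e+02]
[ 5.516e-01 -3.587e-01  2.880e-02  5.509e-01 -3.586e-01  3.250e-02
  1.670e+02]
[ 5.584e-01 -7.700e-03  3.990e-02  5.590e-01 -9.100e-03  2.680e-02
  2.210e+02]
top [3.957e-01 2.869e-01 7.530e-02 3.953e-01 2.865e-01 3.150e-02 3.330e+02]
[ 5.528e-01 -3.591e-01  2.870e-02  5.534e-01 -3.585e-01  3.200e-02
  2.860e+02]
[ 5.603e-01 -7.600e-03  4.020e-02  5.599e-01 -7.400e-03  2.730e-02
  2.200e+02]
```

```bash
python3 -m crank '[[[0.4,1,0],0,-1],[[0.4,1,0],0,-1],[[0.4,1,0],0,-1],[[0.4,1,0],0,-1],[[0.4,1,0],0,-1],[[0.4,1,0],0,-1],[[0.4,1,0],0,-1],[[0.4,1,0],0,-1],[[0.4,1,0],0,-1],[[0.4,1,0],0,-1]]';  python3 -m crank '[[[0.4,1,0],0,-1],[[0.4,1,0],0,-1],[[0.4,1,0],0,-1],[[0.1,0.3,0],0,-1],[[0,0,0.9],0,-1],[[0,0,0.9],0,-1],[[0,0,0.9],0,-1],[[0,0,0.6],0,-1],[[0,0,0.1],0,-1],[[0,0,0],0,-1]]'; python3 -m crank '[[[0,0,0],0,-1],[[0,0,0],0,-1]]'
```

```text
clock: 25.47
eef_pos: [0.5148, -0.2586, 0.1248]
tool_rot: [-3.141, 0.0, 0.001]
wrist_force: [0.6, -0.3, -0.4]
finger_gap: 0.996
clock: 26.3
eef_pos: [0.553, -0.3558, 0.0223]
tool_rot: [-3.14, -0.0, 0.003]
wrist_force: [0.0, -0.0, 0.7]
finger_gap: 1.0
clock: 26.47
eef_pos: [0.5538, -0.3573, 0.025]
tool_rot: [3.14, -0.0, 0.003]
wrist_force: [-0.1, -0.3, 0.1]
finger_gap: 0.996
```

```bash
python3 -m crank '[[[0,0.05,0.25],0,-1],[[0,0,0],0,-1],[[0,0,0],0,1],[[0,0,0],0,1],[[0,0,0],0,1],[[0,0,0],0,1],[[0,0,0],0,1],[[0,0,0],0,1],[[0,0,0],0,1],[[0,0,0],0,1]]' 30; python3 -m crank '[[[0,0,0],0,1],[[0,0,-0.3],0,1],[[0,0,-0.7],0,1],[[0,0,-0.9],0,1],[[0,0,-0.9],0,1],[[0,0,-0.9],0,1],[[-0.1,-0.5,-0.4],0,1],[[-0.4,-0.9,0],0,1],[[-0.4,-0.9,0],0,1],[[-0.4,-0.9,0],0,1]]'
```

```text
clock: 27.3
eef_pos: [0.5531, -0.3587, 0.0161]
tool_rot: [3.141, -0.001, 0.0]
wrist_force: [-0.8, -0.5, 0.7]
finger_gap: 0.719
clock: 28.13
eef_pos: [0.5133, -0.2614, 0.1394]
tool_rot: [3.142, -0.002, 0.0]
wrist_force: [1.0, -0.7, -1.3]
finger_gap: 0.718
```

```bash
python3 -m crank '[[[-0.4,-0.9,0],0,1],[[-0.4,-0.9,0],0,1],[[-0.4,-0.9,0],0,1],[[-0.4,-0.9,0],0,1],[[-0.4,-0.9,0],0,1],[[-0.4,-0.9,0],0,1],[[-0.4,-0.9,0],0,1],[[-0.4,-0.9,0],0,1],[[-0.4,-0.9,0],0,1],[[-0.3,-0.9,0],0,1]]'; python3 -m crank '[[[0,-0.9,0],0,1],[[0,-0.9,0],0,1],[[0,-0.9,0],0,1],[[0,-0.9,0],0,1],[[0,-0.9,0],0,1],[[0,-0.9,0],0,1],[[0,-0.9,0],0,1],[[0,-0.9,0],0,1],[[0,-0.9,0],0,1],[[0,-0.9,0]  ,0,1]]'; python3 -m crank '[[[0,-0.25,0],0,1],[[0,0,0.3],0,1],[[0,0,0.5],0,1],[[0,0,0],0,1],[[0,0,0],0,1],[[0,0,0],0,1]]'
```

```text
clock: 28.97
eef_pos: [0.3961, 0.0087, 0.1393]
tool_rot: [-3.142, 0.002, -0.0]
wrist_force: [1.0, -0.5, -0.6]
finger_gap: 0.718
clock: 29.8
eef_pos: [0.3971, 0.2789, 0.1394]
tool_rot: [-3.141, 0.001, -0.0]
wrist_force: [-0.0, -0.8, -0.6]
finger_gap: 0.718
clock: 30.3
eef_pos: [0.3977, 0.2842, 0.1152]
tool_rot: [3.142, -0.003, 0.0]
wrist_force: [-0.8, 0.0, -0.7]
finger_gap: 0.72
```

```bash
python3 -m crank '[[[-0.1,-0.02,0.2],0,1],[[0,0,0.5],0,1],[[0,0,0.3],0,1],[[0,0,0.15],0,1],[[0,0,0],0,1],[[0,0,0],0,1]]'
```

```text
clock: 30.8
eef_pos: [0.3946, 0.2856, 0.0805]
tool_rot: [3.142, -0.001, 0.0]
wrist_force: [0.1, 0.2, -0.9]
finger_gap: 0.715
```

```bash
python3 -m crank '[[[0,0.03,0.05],0,1],[[0,0,0.03],0,1],[[0,0,0],0,1],[[0,0,0],0,1]]';  python3 -m crank '[[[0,0,0],0,0.3],[[0,0,0],0,-1],[[0,0,0],0,-1],[[0,0,0],0,-1],[[0,0,0],0,-1],[[0,0,0],0,-1],[[0,0,0],0,-1],[[0,0,-0.4],0,-1],[[0,0,-0.8],0,-1],[[0,0,-0.9],0,-1]]';  python3 -m crank '[[[0,0,-0.6],0,-1],[[0,0,-0.9],0,1],[[0,0,-0.9],0,1],[[0,0,-0.9],0,1],[[0.4,0.9,-0.4],0,1],[[0.9,0.9,0],0,1],[[0.9,0.9,0],0,1],[[0.9,0.9,0],0,1],[[0.9,0.9,0],0,1],[[0.9,0.4,0],0,1]]'; python3 - <<'E'
from h import *
for n in('side','top'):
    c=snap(n,n+'4');P=cloud(c)
    print(n,top_face(c,(.394,.284),.05,.03,P=P),top_face(c,(.558,.30),.04,.18,P=P))
    for s in((.465,.0285),(.558,-.0075)): print(top_face(c,s,.042,.018,P=P))
a=cv2.imread('pics/side4.png')[200:420,150:430];b=cv2.imread('pics/top4.png')[140:310,140:340]
cv2.imwrite('pics/m4.png',np.hstack([cv2.resize(a,(400,314)),cv2.resize(b,(370,314))]))
E
```

```text
clock: 31.13
eef_pos: [0.3945, 0.2847, 0.0782]
tool_rot: [-3.141, 0.001, -0.001]
wrist_force: [-0.1, -0.4, -0.1]
finger_gap: 0.716
clock: 31.97
eef_pos: [0.3939, 0.2844, 0.1409]
tool_rot: [3.14, -0.001, -0.004]
wrist_force: [0.8, -0.5, 0.5]
finger_gap: 1.003
clock: 32.8
eef_pos: [0.5425, 0.1346, 0.252]
tool_rot: [3.141, -0.005, -0.0]
wrist_force: [-0.3, -1.2, 1.7]
finger_gap: 0.349
side [3.935e-01 2.862e-01 9.080e-02 3.940e-01 2.854e-01 3.190e-02 6.400e+02] [5.577e-01 2.994e-01 2.058e-01 5.581e-01 2.988e-01 1.690e-02 2.120e+02]
[4.862e-01 1.640e-02 2.430e-02 4.898e-01 1.300e-02 2.930e-02 1.700e+02]
[ 5.586e-01 -7.400e-03  3.990e-02  5.596e-01 -8.500e-03  2.620e-02
  2.180e+02]
top [3.959e-01 2.949e-01 9.130e-02 3.955e-01 2.893e-01 3.120e-02 2.240e+02] [5.581e-01 2.997e-01 2.057e-01 5.577e-01 2.996e-01 1.680e-02 1.230e+02]
[4.871e-01 1.550e-02 2.510e-02 4.882e-01 1.540e-02 2.750e-02 1.320e+02]
[ 5.607e-01 -8.400e-03  4.070e-02  5.602e-01 -7.400e-03  2.770e-02
  2.130e+02]
```

View pics/m4.png

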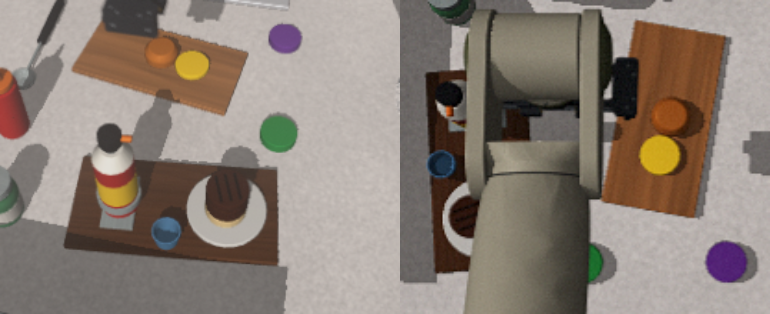

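The picture shows the neat heel + three patties stack on the plate; the cheese has been knocked towards the crown (remeasure later). Now the cap.

```bash
python3 -m crank '[[[0.1,-0.9,0],0,1],[[0.1,-0.9,0],0,1],[[0.1,-0.9,0],0,1],[[0.1,-0.9,0],0,1],[[0,-0.9,0],0,1],[[0,-0.9,0],0,1],[[0,0,0.2],0,1],[[0,0,0],0,1],[[0,0,0],0,1],[[0,0,0],0,1]]'
```

```text
clock: 33.73
eef_pos: [0.5534, 0.2987, 0.2462]
tool_rot: [3.141, -0.002, -0.0]
wrist_force: [0.1, 0.8, -0.4]
finger_gap: 0.003
```

```bash
python3 -m crank '[[[0.15,-0.03,0.4],0,1],[[0,0,0.5],0,1],[[0,0,0.2],0,1],[[0,0,0],0,1],[[0,0,0],0,1],[[0,0,0],0,1]]';python3 -m crank '[[[0,0,0.1],0,1],[[0,0,0.1],0,1],[[0,0,0.1],0,1],[[0,0,0],0,1],[[0,0,0],0,1]]'
```

```text
clock: 34.23
eef_pos: [0.5583, 0.3003, 0.2136]
tool_rot: [-3.141, 0.002, -0.002]
wrist_force: [-0.2, 0.1, -0.2]
finger_gap: 0.003
clock: 34.65
eef_pos: [0.5581, 0.3005, 0.2043]
tool_rot: [-3.141, 0.001, -0.001]
wrist_force: [0.0, 0.7, 4.3]
finger_gap: 0.001
```

```bash
python3 -m crank '[[[0,0,0.1],0,1],[[0,0,0.1],0,1],[[0,0,0.1],0,1],[[0,0,0],0,1],[[0,0,0],0,1]]';python3 -m crank '[[[0,0,0.05],0,1],[[0,0,0],0,1],[[0,0,0],0,1]]'
```

```text
clock: 35.07
eef_pos: [0.5581, 0.3005, 0.1957]
tool_rot: [-3.141, 0.001, -0.002]
wrist_force: [-1.6, -0.9, 7.7]
finger_gap: 0.005
clock: 35.32
eef_pos: [0.5582, 0.3005, 0.1954]
tool_rot: [-3.141, 0.001, -0.004]
wrist_force: [-3.2, -0.9, 13.8]
finger_gap: 0.0
```

```bash
python3 -m crank '[[[0,0,0.04],0,1],[[0,0,0],0,1],[[0,0,0],0,1]]';python3 -m crank '[[[0,0,-0.2],0,1],[[0,0,-0.4],0,1],[[0,0,-0.6],0,1],[[0,0,-0.9],0,1],[[0,0,-0.5],0,1],[[0,0.9,0],0,1],[[0,0.9,0],0,1],[[0,0.9,0],0,1],[[0,0.9,0],0,1],[[0,0.9,0],0,1]]'; python3 -m crank '[[[0,0.9,0],0,-1],[[0,0.9,0],0,-1],[[0,0.9,0],0,-1],[[0,0.9,0],0,-1],[[0,0.9,0],0,-1],[[0,0.9,0],0,-1],[[0,0.9,0],0,-1],[[0,0.9,0],0,-1],[[0,0.9,0],0,-1],[[0,0.9,0],0,-1]]'; python3 - <<'E'
from h import *
for n in('side','top'):
    c=snap(n,n+'5');P=cloud(c)
    print(n,top_face(c,(.394,.284),.05,.03,P=P),top_face(c,(.558,.30),.04,.18,P=P))
    print(top_face(c,(.558,-.0075),.042,.018,P=P))
    h=cv2.cvtColor(c['image'],cv2.COLOR_RGB2HSV)
    m=cv2.inRange(h,(22,150,100),(34,255,255))>0
    m&=(np.hypot(P[...,0]-.49,P[...,1])<.12)&(P[...,2]>.018)&(P[...,2]<.04)
    Q=P[m];print('cheese',Q.mean(0).round(4),cv2.minEnclosingCircle(Q[:,:2].astype(np.float32)),len(Q))
E
```

```text
clock: 35.57
eef_pos: [0.5582, 0.3006, 0.1953]
tool_rot: [-3.141, 0.001, -0.006]
wrist_force: [-5.3, -2.3, 20.4]
finger_gap: 0.003
clock: 36.4
eef_pos: [0.5575, 0.1643, 0.2696]
tool_rot: [3.142, -0.001, -0.002]
wrist_force: [0.6, 0.2, -1.4]
finger_gap: 0.005
clock: 37.23
eef_pos: [0.5574, -0.1058, 0.2696]
tool_rot: [-3.141, 0.001, 0.001]
wrist_force: [-0.7, -0.4, 0.3]
finger_gap: 0.734
side [3.937e-01 2.864e-01 9.080e-02 3.938e-01 2.857e-01 3.190e-02 6.340e+02] [5.577e-01 2.996e-01 2.058e-01 5.582e-01 2.991e-01 1.720e-02 2.170e+02]
[ 5.513e-01 -3.690e-02  5.427e-01  5.510e-01 -3.300e-02  3.070e-02
  1.260e+02]
cheese [0.4973 0.0096 0.0239] ((0.49737459421157837, 0.008120263926684856), 0.03205817565321922) 358
top [3.954e-01 2.871e-01 9.120e-02 3.953e-01 2.864e-01 3.170e-02 3.440e+02] [5.586e-01 3.002e-01 2.058e-01 5.512e-01 3.016e-01 2.300e-02 1.090e+02]
[ 5.671e-01 -4.210e-02  5.450e-01  5.659e-01 -4.120e-02  1.360e-02
  3.400e+01]
cheese [0.4985 0.0088 0.024 ] ((0.4988965392112732, 0.008952622301876545), 0.03153892233967781) 353
```

Cap bottomed at 10 mm (20 N) and is back up at 0.2058. Cheese now at (0.498, 0.009), touching the crown along x, so a y-grasp is clear.

```bash
python3 -m crank '[[[-0.5,-0.9,0],0,-1],[[-0.5,-0.9,0],0,-1],[[-0.5,-0.9,0],0,-1],[[-0.4,-0.9,0.3],0,-1],[[0,-0.2,0.9],0,-1],[[0,0,0.9],0,-1],[[0,0,0.9],0,-1],[[0,0,0.9],0,-1],[[0,0,0.9],0,-1],[[0,0,0.9],0,-1]]';  python3 -m crank '[[[0,0,0.9],0,-1],[[0,0,0.5],0,-1],[[0,0,0],0,-1],[[0,0,0],0,-1],[[0,0,0],0,-1]]'
```

```text
clock: 38.17
eef_pos: [0.5003, 0.0104, 0.0979]
tool_rot: [-3.141, -0.0, 0.0]
wrist_force: [1.8, 0.4, 0.0]
finger_gap: 1.001
clock: 38.58
eef_pos: [0.5013, 0.0098, 0.0582]
tool_rot: [3.141, -0.0, 0.002]
wrist_force: [0.1, -0.1, -0.3]
finger_gap: 0.999
```

```bash
python3 -m crank '[[[-0.1,0.03,0.6],0,-1],[[0,0,0.5],0,-1],[[0,0,0.28],0,-1],[[0,0,0],0,-1],[[0,0,0],0,-1]]'
```

```text
clock: 39.0
eef_pos: [0.4982, 0.0086, 0.0165]
tool_rot: [3.141, -0.001, 0.001]
wrist_force: [0.2, 0.2, 0.0]
finger_gap: 0.999
```

```bash
python3 -m crank '[[[0,0,0],0,1],[[0,0,0],0,1],[[0,0,0],0,1],[[0,0,0],0,1],[[0,0,0],0,1],[[0,0,0],0,1],[[0,0,0],0,1],[[0,0,-0.2],0,1],[[0,0,-0.4],0,1],[[0,0,-0.8],0,1]]' 30; python3 -m crank '[[[0,0,-0.9],0,1],[[0,0,-0.9],0,1],[[-0.6,0,-0.9],0,1],[[-0.6,-0.4,0],0,1],[[-0.6,-0.8,0],0,1],[[-0.6,-0.8,0],0,1],[[-0.6,-0.8,0],0,1],[[-0.4,-0.8,0],0,1],[[0,-0.8,0],0,1],[[0,-0.8,0],0,1]]';  python3 -m crank '[[[0,-0.8,0],0,1],[[0,-0.8,0],0,1],[[0,-0.8,0],0,1],[[0,-0.8,0],0,1],[[0,-0.8,0],0,1],[[0,0,0],0,1],[[0,0,0],0,1],[[0,0,0],0,1]]'
```

```text
clock: 39.83
eef_pos: [0.4965, 0.0089, 0.0568]
tool_rot: [-3.14, 0.001, 0.007]
wrist_force: [0.1, -0.2, -0.4]
finger_gap: 0.712
clock: 40.67
eef_pos: [0.3949, 0.1658, 0.1393]
tool_rot: [-3.142, 0.001, 0.0]
wrist_force: [1.1, 0.5, -0.6]
finger_gap: 0.712
clock: 41.33
eef_pos: [0.3957, 0.2842, 0.1388]
tool_rot: [3.141, -0.001, -0.001]
wrist_force: [0.5, -0.3, -2.0]
finger_gap: 0.715
```

```bash
python3 -m crank '[[[-0.03,-0.02,0.4],0,1],[[0,0,0.5],0,1],[[0,0,0.35],0,1],[[0,0,0.1],0,1],[[0,0,0],0,1],[[0,0,0],0,1]]'
```

```text
clock: 41.83
eef_pos: [0.3954, 0.2848, 0.0988]
tool_rot: [-3.141, 0.002, -0.001]
wrist_force: [-0.5, 0.1, -0.8]
finger_gap: 0.713
```

```bash
python3 -m crank '[[[0,0,0.1],0,1],[[0,0,0.03],0,1],[[0,0,0],0,1],[[0,0,0],0,1]]'
```

```text
clock: 42.17
eef_pos: [0.3951, 0.2853, 0.0946]
tool_rot: [-3.141, 0.001, -0.0]
wrist_force: [-0.3, -0.2, -0.8]
finger_gap: 0.714
```

```bash
python3 -m crank '[[[0,0,0.02],0,1],[[0,0,0],0,1],[[0,0,0],0,1]]';  python3 -m crank '[[[0,0,0],0,0.3],[[0,0,0],0,-1],[[0,0,0],0,-1],[[0,0,0],0,-1],[[0,0,0],0,-1],[[0,0,0],0,-1],[[0,0,0],0,-1],[[0,0,-0.4],0,-1],[[0,0,-0.8],0,-1],[[0,0,-0.9],0,-1]]';  python3 -m crank '[[[0,0,0],0,-1],[[0,0.9,0],0,-1],[[0,0.9,0],0,-1],[[0,0.9,0],0,-1],[[0,0.9,0],0,-1],[[0,0.9,0],0,-1],[[0,0.9,0],0,-1],[[0,0.9,0],0,-1],[[0,0,0],0,-1],[[0,0,0],0,-1]]'; python3 - <<'E'
from h import *
for n in('side','top'):
    c=snap(n,n+'6');P=cloud(c)
    print(n,top_face(c,(.394,.284),.05,.03,P=P))
    print(top_face(c,(.558,-.0075),.05,.018,P=P))
a=cv2.imread('pics/side6.png')[200:420,150:430];b=cv2.imread('pics/top6.png')[140:310,140:340]
cv2.imwrite('pics/m6.png',np.hstack([cv2.resize(a,(400,314)),cv2.resize(b,(370,314))]))
E
```

```text
clock: 42.42
eef_pos: [0.3952, 0.2853, 0.0943]
tool_rot: [-3.141, 0.001, -0.001]
wrist_force: [-1.5, -0.7, 5.6]
finger_gap: 0.708
clock: 43.25
eef_pos: [0.3944, 0.285, 0.1567]
tool_rot: [3.14, -0.001, -0.005]
wrist_force: [0.2, -0.5, -0.1]
finger_gap: 1.003
clock: 44.08
eef_pos: [0.395, 0.0956, 0.1567]
tool_rot: [-3.141, 0.005, 0.0]
wrist_force: [0.4, 0.5, 1.2]
finger_gap: 0.998
side [3.945e-01 2.864e-01 1.028e-01 3.947e-01 2.852e-01 3.240e-02 6.570e+02]
[ 5.585e-01 -6.700e-03  3.990e-02  5.581e-01 -6.700e-03  2.650e-02
  2.130e+02]
top [3.964e-01 2.869e-01 1.032e-01 3.966e-01 2.868e-01 3.170e-02 3.550e+02]
[ 5.605e-01 -7.000e-03  4.040e-02  5.579e-01 -8.700e-03  2.810e-02
  2.070e+02]
```

View pics/m6.png

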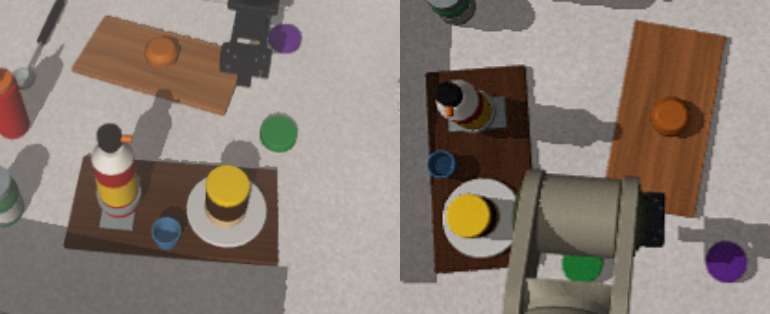

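Cheese sits square on the stack; the crown is undisturbed at (0.559, −0.007).

```bash
python3 -m crank '[[[0.9,0.6,0],0,-1],[[0.9,0.6,0],0,-1],[[0.9,0.6,0],0,-1],[[0.9,0.6,0],0,-1],[[0.9,0.6,0],0,-1],[[0.9,0.4,0],0,-1],[[0,0,0.8],0,-1],[[0,0,0.9],0,-1],[[0,0,0.9],0,-1],[[0,0,0.9],0,-1]]';  python3 -m crank '[[[0,0,0.4],0,-1],[[0,0,0],0,-1],[[0,0,0],0,-1],[[0,0,0],0,-1]]'
```

```text
clock: 45.02
eef_pos: [0.5569, -0.0042, 0.0504]
tool_rot: [-3.141, -0.002, 0.0]
wrist_force: [0.7, -0.2, 0.3]
finger_gap: 0.998
clock: 45.35
eef_pos: [0.5576, -0.0052, 0.0408]
tool_rot: [3.141, 0.001, 0.003]
wrist_force: [0.3, -0.5, 0.4]
finger_gap: 1.003
```

```bash
python3 -m crank '[[[0.03,0.07,0.5],0,-1],[[0,0,0.3],0,-1],[[0,0,0],0,-1],[[0,0,0],0,-1]]';  python3 -m crank '[[[0,0,0],0,1],[[0,0,0],0,1],[[0,0,0],0,1],[[0,0,0],0,1],[[0,0,0],0,1],[[0,0,0],0,1],[[0,0,0],0,1],[[0,0,-0.2],0,1],[[0,0,-0.4],0,1],[[0,0,-0.8],0,1]]' 30; python3 -m crank '[[[0,0,-0.9],0,1],[[0,0,-0.9],0,1],[[-0.6,0,-0.9],0,1],[[-0.8,0,-0.7],0,1],[[-0.9,-0.4,0],0,1],[[-0.9,-0.6,0],0,1],[[-0.9,-0.7,0],0,1],[[-0.9,-0.7,0],0,1],[[-0.4,-0.8,0],0,1],[[0,-0.8,0],0,1]]'
```

```text
clock: 45.68
eef_pos: [0.5578, -0.0078, 0.0162]
tool_rot: [-3.142, 0.001, 0.0]
wrist_force: [0.1, -0.6, -0.2]
finger_gap: 0.997
clock: 46.52
eef_pos: [0.5564, -0.0076, 0.0565]
tool_rot: [-3.14, 0.001, 0.008]
wrist_force: [0.7, 0.2, -1.9]
finger_gap: 0.711
clock: 47.35
eef_pos: [0.393, 0.1131, 0.1601]
tool_rot: [-3.142, 0.002, 0.002]
wrist_force: [0.2, -0.8, -0.0]
finger_gap: 0.711
```

```bash
python3 -m crank '[[[0,-0.8,0],0,1],[[0,-0.8,0],0,1],[[0,-0.8,0],0,1],[[0,-0.8,0],0,1],[[0,-0.8,0],0,1],[[0,-0.8,0],0,1],[[0,-0.8,0],0,1],[[0,0,0],0,1],[[0,0,0],0,1],[[0,0,0],0,1]]'
```

```text
clock: 48.18
eef_pos: [0.3957, 0.2797, 0.1598]
tool_rot: [3.141, -0.001, -0.001]
wrist_force: [-0.4, -0.8, 0.0]
finger_gap: 0.709
```

```bash
python3 -m crank '[[[0,-0.17,0.3],0,1],[[0,0,0.6],0,1],[[0,0,0.5],0,1],[[0,0,0.2],0,1],[[0,0,0],0,1],[[0,0,0],0,1]]'
```

```text
clock: 48.68
eef_pos: [0.3962, 0.285, 0.1119]
tool_rot: [3.141, -0.002, -0.0]
wrist_force: [-0.3, 1.0, -0.6]
finger_gap: 0.712
```

```bash
python3 -m crank '[[[-0.03,0,0.12],0,1],[[0,0,0.05],0,1],[[0,0,0],0,1],[[0,0,0],0,1]]'
```

```text
clock: 49.02
eef_pos: [0.3951, 0.2853, 0.107]
tool_rot: [-3.141, 0.001, -0.001]
wrist_force: [-0.1, -0.5, -0.5]
finger_gap: 0.71
```

```bash
python3 -m crank '[[[0,0,0.03],0,1],[[0,0,0],0,1],[[0,0,0],0,1]]';  python3 -m crank '[[[0,0,0],0,0.3],[[0,0,0],0,-1],[[0,0,0],0,-1],[[0,0,0],0,-1],[[0,0,0],0,-1],[[0,0,0],0,-1],[[0,0,0],0,-1],[[0,0,-0.4],0,-1],[[0,0,-0.8],0,-1],[[0,0,-0.9],0,-1]]';  python3 -m crank '[[[0,0,-0.6],0,-1],[[0,0.9,0],0,-1],[[0,0.9,0],0,-1],[[0,0.9,0],0,-1],[[0,0.9,0],0,-1],[[0,0.9,0],0,-1],[[0,0.9,0],0,-1],[[0,0.9,0],0,-1],[[0,0,0],0,-1],[[0,0,0],0,-1]]'; python3 - <<'E'
from h import *
for n in('side','top'):
    c=snap(n,n+'7');P=cloud(c)
    print(n,top_face(c,(.394,.284),.05,.03,P=P),top_face(c,(.558,.30),.04,.18,P=P)[:3])
a=cv2.imread('pics/side7.png')[200:420,150:430];b=cv2.imread('pics/top7.png')[110:330,140:440]
cv2.imwrite('pics/m7.png',np.hstack([cv2.resize(a,(400,314)),cv2.resize(b,(400,314))]))
E
```

```text
clock: 49.27
eef_pos: [0.3953, 0.2854, 0.1062]
tool_rot: [-3.141, 0.001, -0.001]
wrist_force: [-0.8, -0.6, 3.4]
finger_gap: 0.709
clock: 50.1
eef_pos: [0.3945, 0.285, 0.1688]
tool_rot: [3.14, -0.001, -0.004]
wrist_force: [0.6, -0.0, 0.8]
finger_gap: 1.002
clock: 50.93
eef_pos: [0.395, 0.0956, 0.1869]
tool_rot: [-3.141, 0.005, -0.0]
wrist_force: [0.3, 0.3, -0.5]
finger_gap: 1.0
side [3.964e-01 2.872e-01 1.303e-01 3.970e-01 2.863e-01 2.770e-02 4.830e+02] [0.5576 0.2996 0.2056]
top [3.981e-01 2.866e-01 1.308e-01 3.989e-01 2.861e-01 2.730e-02 2.710e+02] [0.5583 0.2998 0.2056]
```

View pics/m7.png

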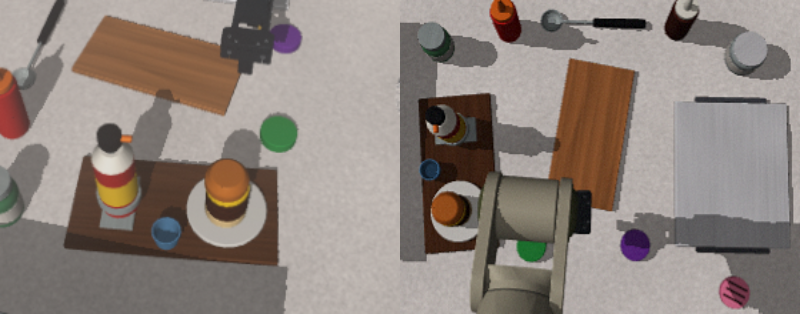

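```bash
python3 -c "
from h import *
print(finish_job())"
```

```text
the job is handed in; nothing more can be done
None
```

The burger is built on the plate and handed in at about 51 s of the 210 s allowed. The order was heel, then the three patties on the griddle, then the cap press, then the cheese, and last the crown, dome up.

- **Cap press:** it went fully down, stopping firmly after about 10 mm at 20 N, and sprang back up. Its top read 205.6 mm at the end, against 205 mm when up.
- **Knocked cheese:** the cheese was pushed aside, up against the crown, during the run. I measured it again and picked it up from its new spot.
- **Stack height:** the top read 130–131 mm, against the 130 mm expected, with the dome up and the stack looking level.
- **Centring:** the lower layers and cheese were about 2–3 mm from the plate's centre. The crown read about 1.5–2 mm off the cheese and 4 mm off the plate's centre. The cameras differ by up to about 2 mm, and I left the crown as it was.
- **Other things:** the bottles, jar, tin, spoon, cup and look-alikes looked unmoved in the last pictures. I checked this by eye rather than measuring each one.

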